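Slide the red pedal cover out over the edge of the work board

ROBOT

A 6-joint arm with a two-finger parallel gripper is mounted at the origin on the work surface. World frame = base frame: x ahead of the robot, y to its left, z up, the work surface at z = 0. Lengths are in m, angles in rad, forces in N, time in s.
With the tool pointing down it reaches from about 0.325 to 0.775 m from the base axis. Payload 5.5 kg.
Tool frame: the origin (TCP) lies midway between the tips of the shut fingers; the grasp point (between the pads) lies bot.grip_depth behind it (bot.grip_depth is the distance from the TCP to the grasp point, in m); z points along the fingers, y is the direction in which the jaws open and shut (so a half turn about z gives the same grasp; the last joint's range is limited). The gripper opens to 88 mm and grips with 3 to 60 N. Pads are 20 mm wide; open, the fingers measure 115 mm over their backs; the gripper's body (75 mm by 178 mm) begins 61 mm behind the grasp point.
Start: joints at [1.122, 0.091, 1.231, -0, 1.82, -0.057], TCP at [0.229, 0.555, 0.223] pointing down, gripper open.
Joint ranges: [-2.87, 2.87], [-0.86, 2.18], [0.17, 2.46], [-1.51, 4.65], [0.06, 2.69], [-2.65, 2.65]. Speed limits (rad/s): [2.57, 2.57, 3.01, 3.14, 3.14, 3.14].

INTERFACE

Orientations are given as a unit quaternion [x, y, z, w].
In Python, from cell import bot, imaging gives the robot as it stands.
- The arm moves only by the shell command python3 -m pendant 'ROWS'. ROWS is a JSON object of lists of equal length, an entry for each row: "dr": the turn, a rotation vector about the tool's x, y, z in rad, a list of three; "dp": the shift along the tool's x, y, z in mm, a list of three; "hand": the closure in counts, from 0 (fully open) to 255 (shut). In form: {"dr": [[ax, ay, az], ...], "dp": [[dx, dy, dz], ...], "hand": [hand, ...]}. A call has 1 to 20 rows; each row shifts and turns the commanded pose from where the row before left it, along the tool's axes as they then stand; what a row does not reach is not made up. A row lasts 1/10 s, in which the tool goes at most 50 mm and 8.59 degrees, less where a joint would pass 70% of its speed; a pose out of reach is approached as far as the arm can. A call is refused whole if a number of a shift passes 50 or a number of a turn 0.15, either way. A call with a gripper value outside its range is refused whole. The fingers move at their own pace and stop on an object; the grip force is fixed at half the most. Time passes only in rows, so rows that do not move let the fingers close. It gives the time, the measured TCP pose, the force and the opening at its end, in the units of the state.
- bot.get_state(): the state, without advancing time (a new reading comes with each control period).
- imaging.grab_frame(name): name is "scene" or "top" or "wrist"; returns the picture (400x640x3 uint8, blue, green, red); there is no depth.
- imaging.camera_params(name): a dict with "camera_matrix" (3x3 intrinsics, pixels), "R" (3x3) and "t" (3): a world point X has camera coordinates R X + t; the wrist camera has in their place "T_tool_cam" (4x4, takes a point from camera to tool coordinates, whose origin is the TCP and whose axes are the flange's). Camera axes: x right, y down, z forward; pixel columns grow to the right and rows downward; lengths in m; the calibration is good to about 2 mm. A picture is of the moment at which its call begins: read the wrist's pose just before it. camera_params takes no time and is no camera call.
- bot.finish_job(): hands the job in, once; it reports no verdict.
The state is a dict: "clock": time; "q": joint angles; "joint_velocities": joint speeds; "joint_efforts": joint torques, N m; "tool_pos": TCP position; "eef_rot": TCP orientation; "ft_force": force on the tool from outside, world axes, zero at the start; "wrist_torque": the same for the moment, N m; "grip_width": finger opening in m.
Only numpy, scipy, OpenCV 4.12 (cv2) and the standard library are available. Lean on these libraries where they do the work, as an engineer would, in place of code of your own. Each camera call takes 0.05 s, during which the arm holds its last target. There are 200 camera calls.

TASK

On the raised wooden board lie three flat pedal covers, too wide to be gripped where they lie. Slide the red one flat along the board towards the orange-marked edge until about a third of it sticks out over that edge, square to it, so that it can be picked up there next. Do not lift or tip it off the board, leave the purple and the black cover where they are, and let go of it.

Things in the scene. Friction and masses are not known exactly. Their poses are not given: they have to be found in the camera images.
- red_cover: red effects-pedal cover: a loose flat plate 100 mm (x) by 90 mm (y), 8 mm thick, about 150 g, with black slots and two black holes marked flush on top. Origin: centre of its underside, z up. It starts flat on the board, its x axis square to the orange edge to within 12 degrees, 65 to 105 mm short of its goal, and slides easily (under 3 N) when pushed low on the side away from that edge.
- purple_cover: the purple cover with a grey and black window, same size, weight and origin as the red one; a bystander on the same board, in one of the three places side by side (centres about 160 mm apart, at least 25 mm free between neighbours)
- black_cover: the black cover with three grey round holes, same size, weight and origin; the other bystander on the board
- riser: raised wooden board, fixed: 240 mm (x) by 560 mm (y), flat top 50 mm above its origin. Origin: centre of its footprint on the table, z up; x points away from the robot to within 7 degrees. The orange-marked straight edge is the far long one, at x = +120 mm in its frame, with a 10 mm orange stripe along it; beyond it is free space down to the table.
Not all that is in view belongs to the job. What is meant by the red_cover is not turquoise or yellow, and is the larger of those in its own colour.

How it is judged:
By the outcome, as a careful person would: the job done as asked, in the order asked, and still so for the second after the job is handed in, with the robot touching nothing.
It also fails if it takes over 32 s, if anything falls off the work surface, if the arm or the gripper's body presses on something with over 40 N, if the wrist force passes 120 N, or if a joint passes its speed limit or range.

## Working session

There is one attempt and no reset: what is moved stays moved. The work goes in short steps, Python scripts to look and compute and a shell command to move; the robot and the scene stay as the last step left them, time stands still between calls to the robot, and variables do not carry over. Pictures are saved under pics/ and viewed, about 8 in all and at most 12, crops included, and the job is handed in when it is done.

```bash
ls; mkdir -p pics; python3 - <<'E'
from cell import bot, imaging
import cv2
for n in("scene","top"):
    cv2.imwrite(f"pics/{n}0.png",imaging.grab_frame(n)); p=imaging.camera_params(n); print(n,p)
print(bot.get_state(),bot.grip_depth)
E
```

```text
pics
scene {'camera_matrix': array([[512.71945489,   0.        , 320.2691649 ],
       [  0.        , 512.71945489, 197.77141093],
       [  0.        ,   0.        ,   1.        ]]), 'R': array([[ 0.62913901,  0.77725396, -0.00777075],
       [ 0.55961782, -0.45986898, -0.68945516],
       [-0.53945528,  0.42941448, -0.72428669]]), 't': array([-0.33708015, -0.24608571,  1.26527323])}
top {'camera_matrix': array([[507.17091098,   0.        , 320.925363  ],
       [  0.        , 507.17091098, 200.31824453],
       [  0.        ,   0.        ,   1.        ]]), 'R': array([[-0.00960289, -0.9998788 ,  0.01225399],
       [-0.99697228,  0.0086279 , -0.07727763],
       [ 0.07716254, -0.01295898, -0.9969343 ]]), 't': array([-0.02083726,  0.54139483,  1.18357272])}
{'clock': 0.1, 'q': array([ 1.12229964e+00,  9.17738317e-02,  1.23174180e+00,  4.53865172e-06,
        1.81980387e+00, -5.66794026e-02]), 'joint_velocities': array([ 0.0007138 , -0.00469268, -0.00187369, -0.00019845,  0.00095538,
        0.00041981]), 'joint_efforts': array([ 1.86162157e-03, -4.47857738e+01, -4.07569921e+01,  7.00316532e-02,
        2.84391094e-02, -1.20132277e-04]), 'tool_pos': array([0.22899603, 0.55429784, 0.22163915]), 'eef_rot': array([ 1.94657256e-01,  9.80870943e-01, -8.35475244e-04, -2.17908512e-04]), 'ft_force': array([ 0.27667395, -0.57449339,  0.24081736]), 'wrist_torque': array([-0.04251471,  0.03266378,  0.00786843]), 'grip_width': 0.08811750221108137} 0.0187
```

View pics/scene0.png

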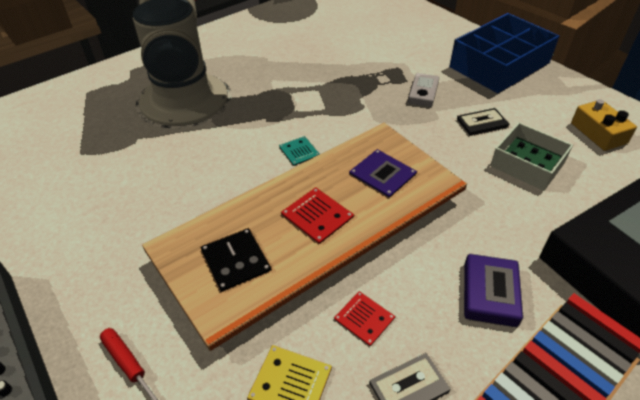

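View pics/top0.png

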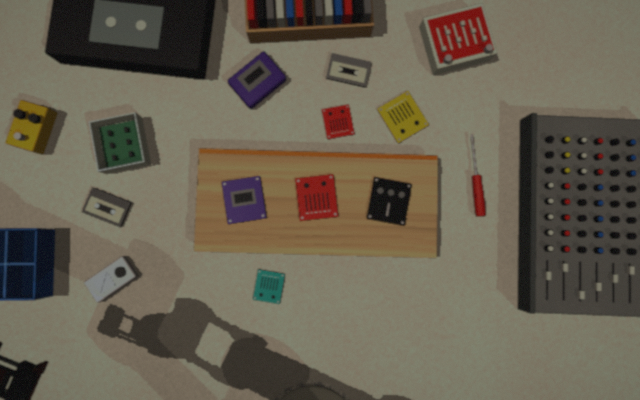

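Both views show the red cover in the middle of the board (top ~(317,197), scene ~(317,214)). Purple is to its left and black to its right in the top view. The orange edge is at top row ~153, away from the robot. The smaller red decoy is off the board.

```bash
cat > h.py <<'E'
import numpy as np, cv2
from cell import bot, imaging
def ray(n,uv,P=None):
    P=P or imaging.camera_params(n); K,R,t=P["camera_matrix"],P["R"],np.array(P["t"])
    uv=np.atleast_2d(uv).astype(float)
    d=np.c_[uv,np.ones(len(uv))]@np.linalg.inv(K).T@R
    return -R.T@t,d
def onplane(n,uv,z,P=None):
    c,d=ray(n,uv,P); return c+d*((z-c[2])/d[:,2])[:,None]
def tri(a,ua,b,ub):
    M=[]
    for n in(a,b):
        P=imaging.camera_params(n); M.append(P["camera_matrix"]@np.c_[P["R"],P["t"]])
    X=cv2.triangulatePoints(M[0],M[1],np.float64([ua]).T,np.float64([ub]).T)[:,0]
    return X[:3]/X[3]
def comp(mask,pt):
    "contour of the closed mask nearest to pt"
    m=cv2.morphologyEx(mask.astype(np.uint8)*255,cv2.MORPH_CLOSE,np.ones((5,5)))
    cs=[c for c in cv2.findContours(m,cv2.RETR_EXTERNAL,cv2.CHAIN_APPROX_NONE)[0] if cv2.contourArea(c)>60]
    return max(cs,key=lambda c:cv2.pointPolygonTest(c,pt,True))
def quad(c):
    c=cv2.convexHull(c); return cv2.approxPolyN(c,4,ensure_convex=True)[0].astype(float) if hasattr(cv2,'approxPolyN') else cv2.boxPoints(cv2.minAreaRect(c))
def masks(im):
    h,s,v=[x.astype(int) for x in cv2.split(cv2.cvtColor(im,cv2.COLOR_BGR2HSV))]
    return dict(red=((h<6)|(h>173))&(s>150)&(v>60), orange=(h>=6)&(h<=13)&(s>150)&(v>60), wood=(h>=6)&(h<=22)&(s>75)&(v>90),
      purple=(h>118)&(h<150)&(s>80), black=(v<50))
E
python3 - <<'E'
from h import *
np.set_printoptions(precision=4,suppress=True)
I={n:cv2.imread(f"pics/{n}0.png") for n in("scene","top")}
pt={"red":{"scene":(317,214),"top":(317,197)},"purple":{"scene":(383,172),"top":(243,199)},"black":{"scene":(235,258),"top":(389,200)},"orange":{"scene":(340,266),"top":(317,153)},"wood":{"scene":(260,235),"top":(280,230)}}
C={}
for k in pt:
    for n in I:
        c=comp(masks(I[n])[k],pt[k][n]); q=quad(c); C[k,n]=q; print(k,n,cv2.contourArea(c),q.round(0).tolist())
for k in("red","purple","black"):
    A=onplane("top",C[k,"top"],.058); B=onplane("scene",C[k,"scene"],.058)
    d=lambda q:cv2.intersectConvexConvex  # unused
    def cen(q):
        a,b,c,e=q; s=np.linalg.solve(np.c_[c-a,-(e-b)],b-a); return a+s[0]*(c-a)
    print(k,"tri centre",tri("top",cen(C[k,"top"]),"scene",cen(C[k,"scene"])))
    print(A[:,:2],B[:,:2])
for n in I: print("wood",n,onplane(n,C["wood",n],.05)[:,:2],"orange",onplane(n,C["orange",n],.05)[:,:2])
E
```

```text
red scene 2011.5 [[354.0, 214.0], [319.0, 243.0], [280.0, 212.0], [315.0, 187.0]]
red top 1515.5 [[338.0, 216.0], [300.0, 220.0], [295.0, 178.0], [333.0, 174.0]]
purple scene 1546.5 [[417.0, 171.0], [389.0, 196.0], [348.0, 172.0], [377.0, 149.0]]
purple top 1473.0 [[266.0, 217.0], [228.0, 223.0], [222.0, 182.0], [260.0, 176.0]]
black scene 2460.0 [[271.0, 270.0], [220.0, 292.0], [200.0, 247.0], [248.0, 228.0]]
black top 1433.5 [[411.0, 184.0], [404.0, 225.0], [367.0, 218.0], [374.0, 177.0]]
orange scene 2330.0 [[464.0, 189.0], [209.0, 347.0], [204.0, 339.0], [464.0, 178.0]]
orange top 465.5 [[436.0, 155.0], [436.0, 159.0], [256.0, 154.0], [265.0, 150.0]]
wood scene 31269.5 [[472.0, 186.0], [207.0, 347.0], [140.0, 244.0], [383.0, 121.0]]
wood top 24769.5 [[437.0, 154.0], [437.0, 258.0], [193.0, 251.0], [198.0, 146.0]]
red tri centre [ 0.546  -0.0154  0.0568]
[[ 0.5018 -0.0642]
 [ 0.4935  0.0231]
 [ 0.5905  0.0341]
 [ 0.5991 -0.0538]] [[ 0.5909  0.0337]
 [ 0.6027 -0.0563]
 [ 0.5027 -0.066 ]
 [ 0.4932  0.0223]]
purple tri centre [0.542  0.1518 0.0558]
[[0.501  0.101 ]
 [0.4881 0.1879]
 [0.5826 0.2021]
 [0.5958 0.1147]] [[0.5847 0.2024]
 [0.5986 0.1134]
 [0.5018 0.0973]
 [0.4882 0.1872]]
black tri centre [ 0.5356 -0.1833  0.0531]
[[ 0.5744 -0.234 ]
 [ 0.4798 -0.2157]
 [ 0.4966 -0.1308]
 [ 0.5914 -0.1486]] [[ 0.5967 -0.1521]
 [ 0.5803 -0.2387]
 [ 0.4814 -0.2179]
 [ 0.4977 -0.1315]]
wood scene [[ 0.6748  0.2598]
 [ 0.6447 -0.3014]
 [ 0.4033 -0.2929]
 [ 0.4227  0.2677]] orange [[ 0.6704  0.2418]
 [ 0.6466 -0.2991]
 [ 0.6307 -0.2983]
 [ 0.6508  0.2651]]
wood top [[ 0.6454 -0.2982]
 [ 0.4033 -0.2916]
 [ 0.4249  0.2691]
 [ 0.6684  0.2599]] orange [[ 0.643  -0.2958]
 [ 0.6336 -0.2955]
 [ 0.6485  0.1249]
 [ 0.6578  0.1039]]
```

Measured heights agree with the text: triangulating the covers gives a top at about 57 mm. The edge yaw is about -0.040 rad and the edge is at x≈0.656 at the cover. The red centre is (0.546, -0.015) with yaw about +0.106. I'll push with the half-open jaws held parallel to the edge; the two fingertips will square the cover. First I turn the tool by -0.352 about its z, then move behind the cover.

```bash
cat > st.py <<'E'
from h import *
from scipy.spatial.transform import Rotation as Ro
import sys
s=bot.get_state(); R=Ro.from_quat(s["eef_rot"]).as_matrix()
print("t",s["clock"],"p",s["tool_pos"].round(4),"yaw err",round(float(np.arctan2(R[0,1],R[1,1])-0.040),4),"tilt",R[:2,2].round(4),"F",s["ft_force"].round(1),"w",round(s["grip_width"],4))
if len(sys.argv)>1:
    g=np.array(eval(sys.argv[1])); print("togo tool mm",((g-s["tool_pos"])@R*1000).round(1))
E
python3 -m pendant '{"dr":[[0,0,-0.05],[0,0,-0.05],[0,0,-0.05],[0,0,-0.05],[0,0,-0.05],[0,0,-0.05],[0,0,-0.052],[0,0,0],[0,0,0]],"dp":[[0,0,0],[0,0,0],[0,0,0],[0,0,0],[0,0,0],[0,0,0],[0,0,0],[0,0,0],[0,0,0]],"hand":[110,110,110,110,110,110,110,110,110]}'; python3 st.py "[.455,-.0115,.12]"
```

```text
clock: 1.0
tool_pos: [0.2291, 0.5544, 0.2222]
eef_rot: [0.021, 1.0, -0.0, -0.0]
ft_force: [-0.1, -0.4, 0.6]
grip_width: 0.0503
t 1.0 p [0.2291 0.5544 0.2222] yaw err 0.0012 tilt [-0.0003 -0.0007] F [-0.1 -0.4  0.6] w 0.0503
togo tool mm [-249.1 -556.1  102.5]
```

```bash
python3 -m pendant '{"dr":[[0,0,0],[0,0,0],[0,0,0],[0,0,0],[0,0,0],[0,0,0],[0,0,0],[0,0,0],[0,0,0],[0,0,0],[0,0,0],[0,0,0],[0,0,0],[0,0,0],[0,0,0],[0,0,0],[0,0,0],[0,0,0],[0,0,0],[0,0,0]],"dp":[[-7,-15,0],[-14,-30,0],[-14,-32,6],[-14,-32,6],[-14,-32,6],[-14,-32,6],[-14,-32,6],[-14,-32,6],[-14,-32,6],[-14,-32,6],[-14,-32,6],[-14,-32,6],[-14,-32,6],[-14,-32,6],[-14,-32,6],[-14,-32,6],[-14,-32,6],[-10,-20,6],[-8,-11,6],[0,0,0]],"hand":[110,110,110,110,110,110,110,110,110,110,110,110,110,110,110,110,110,110,110,110]}'; python3 -m pendant '{"dr":[[0,0,0],[0,0,0]],"dp":[[0,0,0],[0,0,0]],"hand":[110,110]}'; python3 st.py "[.455,-.0115,.0535]"
```

```text
clock: 3.0
tool_pos: [0.4557, -0.0117, 0.1194]
eef_rot: [0.021, 1.0, 0.0, -0.001]
ft_force: [0.0, 0.1, 0.3]
grip_width: 0.0502
clock: 3.2
tool_pos: [0.4557, -0.0099, 0.121]
eef_rot: [0.019, 1.0, 0.0, 0.0]
ft_force: [-0.4, -0.1, 0.6]
grip_width: 0.05
t 3.2 p [ 0.4557 -0.0099  0.121 ] yaw err -0.0013 tilt [0.0005 0.0003] F [-0.4 -0.1  0.6] w 0.05
togo tool mm [ 0.7 -1.6 67.5]
```

```bash
python3 - <<'E'
from h import *
p=imaging.camera_params("wrist"); print(p)
cv2.imwrite("pics/w1.png",imaging.grab_frame("wrist"))
E
```

```text
{'camera_matrix': array([[307.47807211,   0.        , 313.18733096],
       [  0.        , 307.47807211, 197.80716654],
       [  0.        ,   0.        ,   1.        ]]), 'T_tool_cam': array([[ 2.10894043e-04, -9.68329261e-01, -2.49676586e-01,
         6.82232507e-02],
       [ 9.99999671e-01,  8.65721493e-06,  8.11093034e-04,
        -5.39939352e-04],
       [-7.83243614e-04, -2.49676674e-01,  9.68328945e-01,
        -1.61576249e-01],
       [ 0.00000000e+00,  0.00000000e+00,  0.00000000e+00,
         1.00000000e+00]])}
```

View pics/w1.png

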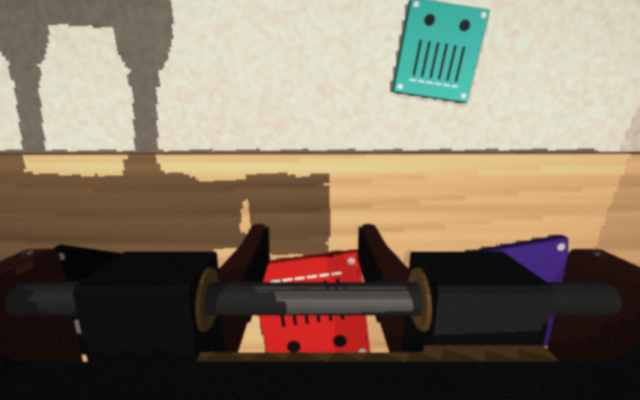

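The wrist view shows the red cover (~(315,300)) between the fingertips. The board's near edge runs level at row 153, so the tool is square to the board. Lowering now.

```bash
python3 -m pendant '{"dr":[[0,0,0],[0,0,0],[0,0,0],[0,0,0],[0,0,0],[0,0,0],[0,0,0],[0,0,0],[0,0,0],[0,0,0],[0,0,0]],"dp":[[0,-1,5],[0,0,10],[0,0,12],[0,0,12],[0,0,10],[0,0,7],[0,0,5],[0,0,3],[0,0,3],[0,0,0],[0,0,0]],"hand":[110,110,110,110,110,110,110,110,110,110,110]}'; python3 st.py "[.455,-.0115,.0535]"
```

```text
clock: 4.35
tool_pos: [0.4559, -0.0119, 0.054]
eef_rot: [0.02, 1.0, -0.0, 0.0]
ft_force: [-0.9, 0.4, -0.6]
grip_width: 0.0503
t 4.35 p [ 0.4559 -0.0119  0.054 ] yaw err -0.0002 tilt [ 0.0005 -0.0001] F [-0.9  0.4 -0.6] w 0.0503
togo tool mm [1.  0.4 0.5]
```

```bash
python3 -m pendant '{"dr":[[0,0,0],[0,0,0],[0,0,0],[0,0,0],[0,0,0],[0,0,0],[0,0,0],[0,0,0],[0,0,0],[0,0,0],[0,0,0],[0,0,0],[0,0,0],[0,0,0],[0,0,0],[0,0,0],[0,0,0],[0,0,0],[0,0,0],[0,0,0]],"dp":[[-3,0,0],[-6,0,0],[-6,0,0],[-5,0,0],[-4,0,0],[-4,0,0],[-5,0,0],[-6,0,0],[-6,0,0],[-6,0,0],[-6,0,0],[-6,0,0],[-6,0,0],[-6,0,0],[-6,0,0],[-6,0,0],[-5,0,0],[-4,0,0],[-3,0,0],[-1,0,0]],"hand":[110,110,110,110,110,110,110,110,110,110,110,110,110,110,110,110,110,110,110,110]}'; python3 st.py; python3 - <<'E'
from h import *
np.set_printoptions(precision=4,suppress=True)
for n in("scene","top"): cv2.imwrite(f"pics/{n}1.png",imaging.grab_frame(n))
a=cv2.imread("pics/scene1.png");b=cv2.imread("pics/top1.png")
cv2.imwrite("pics/c1.png",np.vstack([cv2.resize(a[90:290,160:420],None,fx=2,fy=1.5),cv2.resize(b[120:280,190:450],None,fx=2,fy=1.8)]))
E
```

```text
clock: 6.35
tool_pos: [0.5559, -0.0159, 0.0536]
eef_rot: [0.02, 1.0, -0.0, -0.0]
ft_force: [-0.6, -0.2, 0.1]
grip_width: 0.05
t 6.35 p [ 0.5559 -0.0159  0.0536] yaw err -0.0002 tilt [-0. -0.] F [-0.6 -0.2  0.1] w 0.05
```

View pics/c1.png

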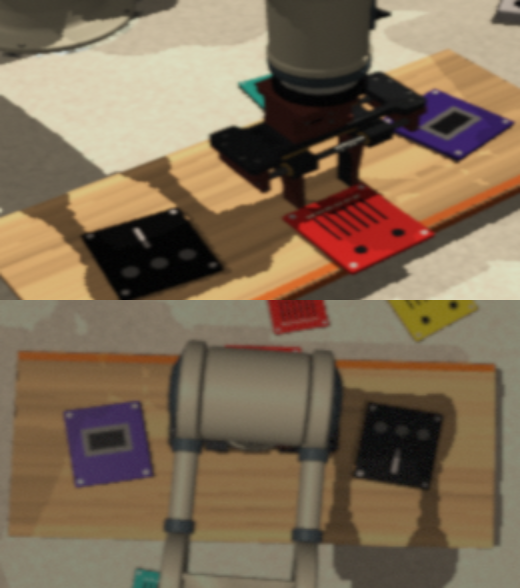

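The red cover now sits square against both fingertips and has just started over the orange edge (scene crop front corners ~(355,270), (434,235)). The neighbours look untouched. Next I measure the overhang in the scene view.

```bash
cat > m.py <<'E'
from h import *
import sys
np.set_printoptions(precision=4,suppress=True)
ex=np.array([np.cos(.04),-np.sin(.04)]); ey=np.array([ex[1]*-1,ex[0]])
E0=np.array([.6562,-.02])   # point on the edge
for f,n,pt in[(a.split(',')[0],a.split(',')[1],(float(a.split(',')[2]),float(a.split(',')[3]))) for a in sys.argv[1:]]:
    im=cv2.imread(f); h,s,v=[x.astype(int) for x in cv2.split(cv2.cvtColor(im,cv2.COLOR_BGR2HSV))]
    q=quad(comp(((h<6)|(h>173))&(s>150)&(v>25),pt)); X=onplane(n,q,.058)[:,:2]; X=X[np.argsort(-(X@ex))]
    d=(X-E0)@ex*1000; w=(X-E0)@ey*1000
    print(n,q.round().tolist(),"past edge mm",d,"along",w,"front yaw err",(d[0]-d[1])/(w[1]-w[0]),"centre",X.mean(0))
E
python3 m.py pics/scene1.png,scene,340,240
```

```text
scene [[378.0, 246.0], [335.0, 273.0], [279.0, 212.0], [336.0, 205.0]] past edge mm [  13.3759   13.3041 -104.1935 -152.5765] along [ 37.4587 -54.677   38.8718 -53.5595] front yaw err -0.0007790387276657802 centre [ 0.5984 -0.0257]
```

Front edge is parallel to the board edge and 10–13 mm over (kinematics and camera respectively). I'll push 20 mm more, back off, lift and check.

```bash
python3 -m pendant '{"dr":[[0,0,0],[0,0,0],[0,0,0],[0,0,0],[0,0,0],[0,0,0],[0,0,0],[0,0,0],[0,0,0],[0,0,0],[0,0,0],[0,0,0],[0,0,0],[0,0,0],[0,0,0]],"dp":[[-2,0,0],[-4,0,0],[-4,0,0],[-4,0,0],[-3,0,0],[-2,0,0],[-1,0,0],[0,0,0],[0,0,0],[2,0,0],[5,0,0],[8,0,0],[8,0,0],[6,0,0],[3,0,0]],"hand":[110,110,110,110,110,110,110,110,110,110,110,110,110,110,110]}'; python3 st.py
python3 -m pendant '{"dr":[[0,0,0],[0,0,0],[0,0,0],[0,0,0],[0,0,0],[0,0,0],[0,0,0],[0,0,0],[0,0,0],[0,0,0],[0,0,0],[0,0,0],[0,0,0],[0,0,0]],"dp":[[0,0,-5],[0,0,-15],[5,0,-20],[20,0,-20],[20,0,-20],[20,0,-10],[20,0,-5],[20,0,0],[20,0,0],[20,0,0],[10,0,0],[5,0,0],[0,0,0],[0,0,0]],"hand":[110,110,110,110,110,110,110,110,110,110,110,110,110,110]}'
python3 - <<'E'
from h import *
for n in("scene","top"): cv2.imwrite(f"pics/{n}2.png",imaging.grab_frame(n))
a=cv2.imread("pics/scene2.png");b=cv2.imread("pics/top2.png")
cv2.imwrite("pics/c2.png",np.vstack([cv2.resize(a[90:290,160:420],None,fx=2,fy=1.5),cv2.resize(b[120:280,190:450],None,fx=2,fy=1.8)]))
E
python3 m.py pics/scene2.png,scene,355,245 pics/top2.png,top,318,165; python3 st.py
```

```text
clock: 7.95
tool_pos: [0.543, -0.0154, 0.0538]
eef_rot: [0.02, 1.0, -0.0, 0.0]
ft_force: [0.2, -0.2, 0.4]
grip_width: 0.0497
t 7.95 p [ 0.543  -0.0154  0.0538] yaw err -0.0002 tilt [ 0.0002 -0.    ] F [ 0.2 -0.2  0.4] w 0.0497
clock: 9.35
tool_pos: [0.3843, -0.0091, 0.1492]
eef_rot: [0.02, 1.0, -0.0, 0.001]
ft_force: [0.3, -0.5, 0.9]
grip_width: 0.05
scene [[386.0, 253.0], [343.0, 282.0], [307.0, 242.0], [347.0, 218.0]] past edge mm [ 34.7484  32.6446 -66.1383 -67.5128] along [-55.1577  38.3438 -53.5128  35.113 ] front yaw err 0.0225006029862902 centre [ 0.6393 -0.0281]
top [[338.0, 179.0], [302.0, 178.0], [302.0, 112.0], [360.0, 102.0]] past edge mm [115.9035  87.5834 -66.9478 -67.2749] along [-94.3774  40.3988 -47.945   35.2434] front yaw err 0.21012680037804513 centre [ 0.6728 -0.0373]
t 9.45 p [ 0.3842 -0.0091  0.1488] yaw err -0.0002 tilt [-0.0001  0.0001] F [-0.4 -0.5  0.2] w 0.05
```

View pics/c2.png

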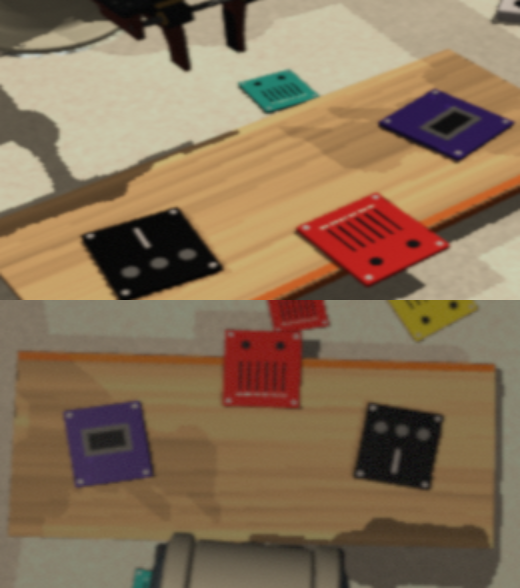

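The picture shows the red cover flat and square, about a third over the edge, with purple and black in place and the gripper clear. Both views put its rear edge 66–67.5 mm inside the board edge, so about 33 mm sticks out. The top view's front corners merged with the red decoy, so I don't use them. One quick check of the neighbours, then hand in.

```bash
python3 - <<'E'
from h import *
for k,n,pt in[("purple","scene",(383,172)),("purple","top",(243,199)),("black","top",(389,200))]:
    c=[np.mean(quad(comp(masks(cv2.imread(f"pics/{n}{i}.png"))[k],pt)),axis=0) for i in(0,2)]
    print(k,n,"shift px",(c[1]-c[0]).round(2))
s=bot.get_state(); print(s["clock"],s["ft_force"].round(1)); print(bot.finish_job())
E
```

```text
purple scene shift px [-0.25  0.  ]
purple top shift px [-0.25  0.  ]
black top shift px [0. 0.]
9.45 [-0.4 -0.5  0.2]
the job is handed in; nothing more can be done
None
```

The red cover now lies flat with about 33 mm (a third) over the orange edge, and the job was handed in at 9.45 s. I pushed it low from behind with the half-open fingertips held parallel to the edge, which squared it. Then I backed off and lifted clear.

**Overhang:** in both views the cover's rear edge lies 66–67.5 mm inside the board edge. The scene view's front edge gave 33–35 mm over it.

**Squareness:** the rear edge is within about 1° of parallel in both views. The scene view's front edge read about 1.3° off, which is near the pixel limit.

**Neighbours:** purple shifted by no more than 0.25 px and black by 0 px, so neither moved. The robot touches nothing, and the force readings stayed under 1 N.

**Check that failed:** the top view's front corners of the red cover could not be used, because its colour mask merged with the smaller red cover on the table. Partway through the push, camera and arm position also disagreed by about 3 mm on the overhang (13 against 10 mm).

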